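# Start the spindle of a revolving cake stand

## Robot

A 6-joint arm with a two-finger parallel gripper is mounted at the origin on the work surface. World frame = base frame: x ahead of the robot, y to its left, z up, the work surface at z = 0. Lengths are in mm, angles in rad, forces in N, time in s.
With the tool pointing down it reaches from about 275 to 1000 mm from the base axis. Payload 8.4 kg.
Tool frame: the origin (TCP) lies at the very end of the fingers, on their centre line; the grasp point (between the pads) lies 19 mm behind it; z points along the fingers, y is the direction in which the jaws open and shut (so a half turn about z gives the same grasp; the last joint's range is limited). The gripper opens to 85 mm and grips with 20 to 120 N. Pads are 22 mm wide; open, the fingers measure 114 mm over their backs; the gripper's body (76 mm by 85 mm) begins 54 mm behind the grasp point. The pads swing forward as they close: fully open they stand 13 mm farther back than shut.
Start: joints at [1.226, 0.353, 1.633, -0, 1.155, -0.002], TCP at [210.077, 588.639, 231.281] pointing down, gripper open.
Joint ranges: [-2.63, 2.63], [-0.92, 2.1], [0.06, 2.66], [-1.3, 4.44], [0, 2.69], [-3.02, 3.02]. Speed limits (rad/s): [2.22, 2.22, 2.79, 3.14, 3.14, 3.14].

## Interface

Orientations are given as [roll, pitch, yaw] about the fixed x, y, z axes, in that order (R = Rz(yaw) Ry(pitch) Rx(roll)).
In Python, from rig import sense, grab_frame, get_calibration, sign_off, boxes_of, trace gives the robot as it stands.
- The arm moves only by the tool servo_tool, never from a script. Its argument "rows" is a list of rows, each a list of 3 entries, a list of its own where there are three numbers: the finger opening in mm, from 0 to 85.4, then the shift along the tool's x, y, z in mm, then the turn, a rotation vector about the tool's x, y, z in degrees. A call has 1 to 8 rows; each row shifts and turns the commanded pose from where the row before left it, along the tool's axes as they then stand; what a row does not reach is not made up. A row lasts 1/8 s, in which the tool goes at most 62.5 mm and 10.7 degrees, less where a joint would pass 70% of its speed; a pose out of reach is approached as far as the arm can. A call is refused whole if a number of a shift passes 62.5 or a number of a turn 10.7, either way. A call with a gripper value outside its range is refused whole. The fingers move at their own pace and stop on an object; "force" is the grip in N (left out, the last holds). Time passes only in rows, so rows that do not move let the fingers close. It gives the time, the measured TCP pose, the force and the opening at its end, in the units of the state.
- sense(): the state, without advancing time (a new reading comes with each control period).
- grab_frame(name): name is "side" or "top" or "wrist"; returns the picture (384x512x3 uint8, blue, green, red); there is no depth.
- get_calibration(name): a dict with "intrinsics" (3x3 intrinsics, pixels), "world_to_cam" (4x4, takes a point from world to camera coordinates). Camera axes: x right, y down, z forward; pixel columns grow to the right and rows downward; lengths in mm; the calibration is good to about 2 mm. The wrist camera is an equidistant fisheye: a pixel r from the principal point sees the ray r / f radians off the axis. A picture is of the moment at which its call begins: read the wrist's pose just before it. get_calibration takes no time and is no camera call; for the wrist camera it gives the pose at the moment of the call.
- sign_off(): hands the job in, once; it reports no verdict.
Trained networks look in the newest picture that a camera, given by its name, has taken for a name from the list of things; names that differ only in an ending like _2 or _b are one class to them, and where a whole thing is asked for, a point or a joint stands for the part that bears it (a point fixed in the world has none). Each returns a list of dicts, best first, with "conf" (0 to 1); they miss things now and then, are a little off and sometimes report something else, mostly with a low value. They report only what shows in the picture. A call takes as long as a camera call. They do not tell look-alikes from the thing itself.
- boxes_of(camera, thing): "centre" ([x, y, z] in mm, in the coordinates of the camera as it stood for that picture, good to about 4 mm: the middle of the surface that is visible of it).
- trace(camera, thing): "mask" (384x512 bool, what is visible of it).
The state is a dict: "clock": time; "qpos": joint angles; "qvel": joint speeds; "joint_efforts": joint torques, N m; "eef_pos": TCP position; "tcp_rot": TCP orientation; "contact_force": force on the tool from outside, world axes, zero at the start; "wrist_torque": the same for the moment, N m; "opening": opening from 0.0 (shut) to 1.0 (fully open).
Only numpy, scipy, OpenCV 4.12 (cv2) and the standard library are available. Lean on these libraries where they do the work, as an engineer would, in place of code of your own. Each camera call takes 0.05 s, during which the arm holds its last target. There are 200 camera calls.

## Task

Slip the white spacer sleeve over the upright steel spindle of the red cake-stand base so that it sits flat on the brass boss. Then turn the spindle backward (anticlockwise from above) until you feel it drop off the thread lip, turn it forward (clockwise) one full turn from the drop so the thread is started, and finish while still gripping the spindle in that position: do not let go. Leave the shaker can, the carton and the steel pan alone.

Things in the scene. Friction and masses are not known exactly. Their poses are not given: they have to be found in the camera images.
- sleeve_mid (a point): Centre (half-way up) of the loose white nylon sleeve, a plain ring with upright axis: outside diameter 48 mm, bore 25 mm, height 24 mm. It starts standing flat on the work surface. z is its axis.
- boss_seat (a point): Centre of the flat top of the brass boss (44 mm outside diameter, open bore, top 40 mm above the work surface, z up) on the red round base (150 mm diameter, 12 mm thick, cannot move). The seated sleeve rests on this face, its centre 12 mm above it, the spindle standing through it.
- spindle_top (a point): Top centre of the upright steel spindle, on the boss axis, 106 mm above the work surface at lift 0. The upper 44 mm are a square bar, 15 mm across flats, 20 mm over the corners (last 3 mm tapered); x and y axes are the normals of the flats, so it can be re-gripped every quarter turn. Below it is round, 20 mm. Above the seated sleeve stand 42 mm at the start, 30 mm at the end.
- spindle (a joint): Turning angle of the spindle (rad), growing forward (clockwise from above); it starts at 0.5 to 1.3, its tooth on top of the thread lip. The lip ends at 0: turned back to within 0.15 of 0 it drops 6 mm. Back stop at -0.95. On the lip it jams at about 1.7 if turned forward. After the drop it turns forward under the lip, sinking 6 mm a turn, up to 8.2; one turn from the drop is 6.28.
- lift (a joint): Height of the spindle (m): about 0 on the lip, -0.006 after the drop, -0.012 one turn on; at most 0.004. The spindle is captive, always upright, about 0.4 kg, turns easily, stays at the angle where it is left and sinks by its own weight. A tight grip that does not follow downward carries it and hides the drop; loosely closed fingers (17 mm open) can turn it and still let it fall.
- shaker_mid (a point): Bystander: centre of a loose aluminium can, 60 mm diameter, 70 mm high, standing.
- carton_mid (a point): Bystander: centre of a loose cardboard carton, 90 x 70 x 55 mm high.
- pan_mid (a point): Bystander: centre of a loose open steel pan, 110 x 100 x 60 mm high.
Not all that is in view belongs to the job. What is meant by the part that bears sleeve_mid is not black or turquoise, and is the larger of those in its own colour.

How it is judged (in metres and radians):
On the way, in this order (a step that is already met when the one before it is completed fails the run):
1. the sleeve sits flat on the boss, round the spindle, while the spindle is still up on the lip (horizontal distance between sleeve_mid and boss_seat below 0.005 m and z of sleeve_mid in the frame of boss_seat between 0.009 and 0.0145 m and angle between sleeve_mid's own z axis and vertical below 0.1 rad and value of joint lift above -0.003 m), for 0.1 s.
2. turned backward, the spindle has dropped off the lip (value of joint lift below -0.0035 m and value of joint spindle below 0.4 rad), for 0.1 s.
At the end, for the whole second after the job is handed in: The spindle stands one turn forward of the drop (5.3 to 7.2 rad, that is one turn give or take about 55 degrees), sunk at least 9.5 mm, at rest, with the fingers gripping it with more than 2 N, and the sleeve sits flat on the boss (centred within 5 mm, upright within 0.1 rad) (value of joint spindle between 5.3 and 7.2 rad and value of joint lift below -0.0095 m and velocity of joint spindle between -0.1 and 0.1 rad/s and contact force between the fingers and spindle above 2 N and horizontal distance between sleeve_mid and boss_seat below 0.005 m and z of sleeve_mid in the frame of boss_seat between 0.009 and 0.0145 m and angle between sleeve_mid's own z axis and vertical below 0.1 rad); the arm keeps its last pose, push and grip.
It fails at once if a bystander was moved more than 40 mm (distance of any of shaker_mid, carton_mid, pan_mid from where it was at the start of the episode above 0.04 m).
It also fails if it takes over 72 s, if anything falls off the work surface, if the arm or the gripper's body presses on something with over 40 N, if the wrist force passes 120 N, or if a joint passes its speed limit or range.

## Working session

There is one attempt and no reset: what is moved stays moved. The work goes in short steps, Python scripts to look and compute and a tool call to move; the robot and the scene stay as the last step left them, time stands still between calls to the robot, and variables do not carry over. Pictures are saved under pics/ and viewed, about 8 in all and at most 12, crops included, and the job is handed in when it is done.

Besides the shell and the picture viewer there is one more tool, called after "Emit:" as name([rows], argument=value, ...), one row to a line, values as JSON. servo_tool: Moves the arm, as the interface text tells. Its arguments: {"type":"object","properties":{"rows":{"type":"array","items":{"type":"array"}},"force":{"type":"number"}},"required":["rows"]}

```bash
mkdir -p pics
cat > h.py <<'E'
import numpy as np,cv2
from rig import *
def w(cam,p,T=None):
    T=get_calibration(cam)["world_to_cam"] if T is None else T
    return np.linalg.inv(np.array(T))@np.r_[p,1]
def st():
    s=sense(); print({k:np.round(s[k],3).tolist() for k in("clock","qpos","eef_pos","tcp_rot","contact_force","opening")})
E
python3 - <<'E'
from h import *
st()
ims=[]
for c in("side","top"):
    f=grab_frame(c); cv2.imwrite(f"pics/{c}0.png",f)
    C=get_calibration(c); print(c,np.round(C["intrinsics"],1).tolist(),np.round(C["world_to_cam"],3).tolist())
    for t in("sleeve_mid","spindle_top","boss_seat","shaker_mid","carton_mid","pan_mid"):
        for b in boxes_of(c,t):
            p=b["centre"];K=np.array(C["intrinsics"]);u=K@p;print(c,t,round(b["conf"],2),np.round(w(c,p)[:3]),np.round(u[:2]/u[2]))
E
```

```text
{'clock': 0.0, 'qpos': [1.226, 0.354, 1.634, 0.0, 1.155, -0.002], 'eef_pos': [209.925, 588.196, 230.558], 'tcp_rot': [-3.14, -0.0, 2.799], 'contact_force': [0.116, -0.271, 0.386], 'opening': 0.996}
side [[360.6, 0.0, 252.6], [0.0, 360.6, 189.1], [0.0, 0.0, 1.0]] [[0.809, -0.587, -0.019, -483.686], [-0.314, -0.405, -0.858, 276.851], [0.497, 0.7, -0.513, 655.522], [0.0, 0.0, 0.0, 1.0]]
side sleeve_mid 0.87 [ 547. -150.   16.] [274. 257.]
side sleeve_mid 0.71 [ 447. -134.   20.] [232. 270.]
side sleeve_mid 0.64 [ 580. -238.   16.] [311. 273.]
side sleeve_mid 0.57 [529. -65.  14.] [245. 241.]
side spindle_top 0.5 [521.  97.  73.] [207. 194.]
side boss_seat 0.95 [513.  93.  10.] [207. 215.]
side shaker_mid 0.63 [ 408. -401.   68.] [306. 357.]
side carton_mid 0.81 [767.  44.  42.] [291. 183.]
side pan_mid 0.88 [505. 363.  33.] [162. 171.]
side pan_mid 0.5 [519. 102.  74.] [205. 193.]
top [[481.5, 0.0, 257.2], [0.0, 481.5, 188.5], [0.0, 0.0, 1.0]] [[-0.029, -1.0, 0.003, -1.337], [-0.994, 0.028, -0.102, 613.928], [0.102, -0.005, -0.995, 1555.491], [0.0, 0.0, 0.0, 1.0]]
top sleeve_mid 0.65 [ 548. -146.   25.] [296. 207.]
top sleeve_mid 0.46 [534. -60.  12.] [270. 213.]
top spindle_top 0.61 [522. 100. 101.] [220. 216.]
top boss_seat 0.82 [518. 104.  16.] [221. 219.]
top shaker_mid 0.72 [ 420. -381.   71.] [373. 245.]
top carton_mid 0.75 [780.  62.  57.] [231. 138.]
top pan_mid 0.71 [509. 401.   2.] [132. 224.]
```

View pics/top0.png

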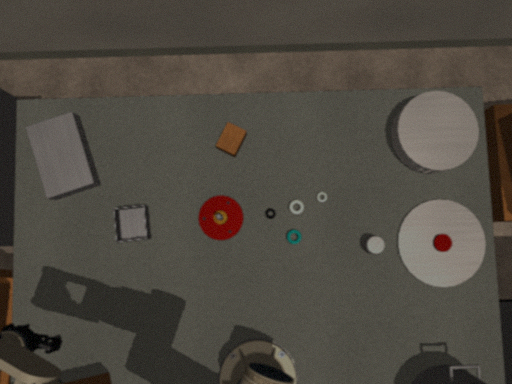

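View pics/side0.png

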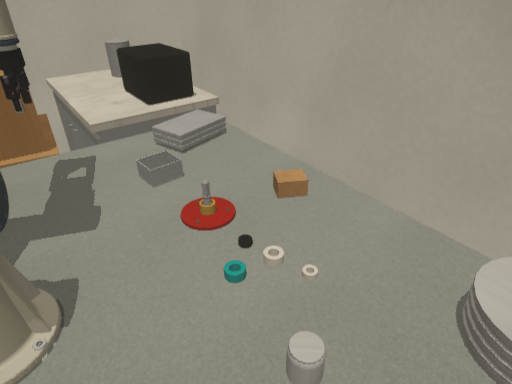

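Things that could be taken for the sleeve, by pixel in the top picture:
- large white ring (296,207)
- small white ring (322,197)
- turquoise ring (293,237)
- black ring (270,213)

I choose the larger white one at (296,207). Next I check it in a crop and measure it.

```bash
cat >> h.py <<'E'
def ray_plane(cam,uv,z,C=None):
    C=C or get_calibration(cam);K=np.array(C["intrinsics"]);T=np.linalg.inv(np.array(C["world_to_cam"]))
    d=np.linalg.inv(K)@[uv[0],uv[1],1]
    if cam=="wrist":
        r=np.hypot(d[0],d[1]); d=np.array([d[0]/r*np.sin(r),d[1]/r*np.sin(r),np.cos(r)]) if r>1e-9 else np.array([0,0,1.])
    d=T[:3,:3]@d;o=T[:3,3]
    return o+d*(z-o[2])/d[2]
E
python3 - <<'E'
from h import *
f=cv2.imread("pics/top0.png");s=cv2.imread("pics/side0.png")
a=cv2.resize(f[170:260,190:345],None,fx=5,fy=5,interpolation=cv2.INTER_CUBIC)[:450,:775]
cv2.imwrite("pics/crop0.png",a)
g=f.astype(int)
for box in((285,195,310,220),(314,188,332,206)):
    x0,y0,x1,y1=box;m=(f[y0:y1,x0:x1].min(2)>120).astype(np.uint8)
    c=max(cv2.findContours(m,0,2)[0],key=cv2.contourArea);(cx,cy),r=cv2.minEnclosingCircle(c)
    print(cx+x0,cy+y0,r,cv2.contourArea(c),ray_plane("top",(cx+x0,cy+y0),20))
E
```

```text
296.1938772201538 206.98979568481445 6.27581787109375 110.0 [ 549.81005779 -146.09239555   20.        ]
322.0 199.5 3.0414812564849854 3.5 [ 572.20589268 -232.47870482   20.        ]
```

View pics/crop0.png

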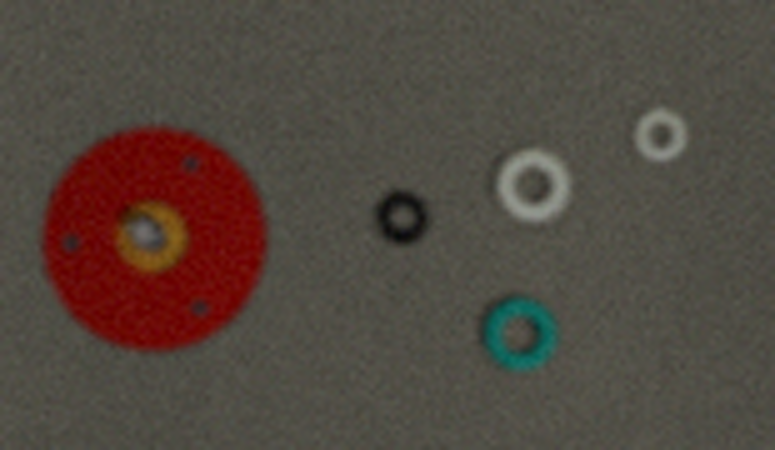

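The crop shows the large white ring at about (535,186), the turquoise one at (520,334) and the black one at (403,217). The small white ring is at (661,135), and the base with its spindle is at (150,235). The large white ring is the sleeve, so I go above the spindle first.

Emit:
servo_tool([
  [85,[-38,-30,0],[0,0,0]],
  [85,[-38,-30,0],[0,0,0]],
  [85,[-38,-30,0],[0,0,0]],
  [85,[-38,-30,0],[0,0,0]],
  [85,[-38,-30,0],[0,0,0]],
  [85,[-38,-30,0],[0,0,0]],
  [85,[-38,-30,0],[0,0,0]],
  [85,[-38,-30,0],[0,0,0]],
], force=40)

```text
clock: 1.7
eef_pos: [416.5, 259.1, 231.6]
tcp_rot: [3.141, 0.0, 2.799]
contact_force: [0.5, -0.2, 0.1]
opening: 0.996
```

Emit:
servo_tool([
  [85,[-38,-30,0],[0,0,0]],
  [85,[-38,-30,0],[0,0,0]],
  [85,[-38,-30,0],[0,0,0]],
  [85,[-38,-26,0],[0,0,0]],
  [85,[0,0,0],[0,0,0]],
  [85,[0,0,0],[0,0,0]],
])

```text
clock: 2.45
eef_pos: [519.5, 100.2, 231.2]
tcp_rot: [3.142, -0.001, 2.798]
contact_force: [-0.4, -0.1, 0.2]
opening: 0.994
```

Run:
```python
from h import *
st()
C=get_calibration("wrist");print(C)
f=grab_frame("wrist");cv2.imwrite("pics/w1.png",f)
for t in("spindle_top","boss_seat","sleeve_mid"):
    for b in boxes_of("wrist",t): print(t,b["conf"],w("wrist",b["centre"],C["world_to_cam"]))
```

```text
{'clock': 2.45, 'qpos': [0.187, 0.204, 1.837, 0.0, 1.1, -1.04], 'eef_pos': [519.524, 100.159, 231.165], 'tcp_rot': [3.142, -0.001, 2.798], 'contact_force': [-0.426, -0.06, 0.226], 'opening': 0.994}
{'intrinsics': array([[297.31863964,   0.        , 254.30267071],
       [  0.        , 297.31863964, 188.99296554],
       [  0.        ,   0.        ,   1.        ]]), 'world_to_cam': array([[ 3.37358183e-01,  9.41376362e-01,  2.51160559e-05,
        -2.70175383e+02],
       [ 9.01952661e-01, -3.23237671e-01,  2.86354336e-01,
        -4.74038925e+02],
       [ 2.69575321e-01, -9.65813248e-02, -9.58123788e-01,
         2.48860285e+02],
       [ 0.00000000e+00,  0.00000000e+00,  0.00000000e+00,
         1.00000000e+00]])}
spindle_top 0.65 [519.45934173 110.82617764  94.75807408   1.        ]
boss_seat 0.83 [518.16195678 107.6815412   13.92715145   1.        ]
sleeve_mid 0.88 [ 585.80469437 -225.36262364   16.85021777    1.        ]
sleeve_mid 0.69 [528.19264877 -56.63531127  16.50924611   1.        ]
sleeve_mid 0.6 [ 548.37034444 -139.18170769   21.11392159    1.        ]
sleeve_mid 0.55 [ 450.03604184 -122.00068633   24.06983711    1.        ]
```

View pics/w1.png

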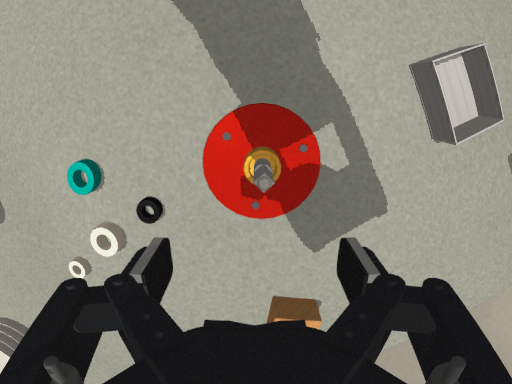

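The wrist picture shows the base at (262,160) with the spindle top near (264,184). The large white sleeve is at (107,240) and the pan is at top right. I fit the disc for the axis.

```bash
cat >> h.py <<'E'
def circ(cam,mask,z,C=None):
    "largest outer contour projected to plane z; circle fit -> centre, radius"
    from scipy.optimize import least_squares
    c=max(cv2.findContours(mask.astype(np.uint8),0,1)[0],key=cv2.contourArea)[:,0]
    P=np.array([ray_plane(cam,p,z,C)[:2] for p in c])
    q=least_squares(lambda q:np.hypot(*(P-q[:2]).T)-q[2],np.r_[P.mean(0),30],loss="soft_l1").x
    return np.round(q,1)
def red(f): 
    b,g,r=[f[...,i].astype(int) for i in range(3)]
    return (r>50)&(r>2.5*g)&(r>2.5*b)
def brass(f):
    h=cv2.cvtColor(f,cv2.COLOR_BGR2HSV); return cv2.inRange(h,(15,120,60),(32,255,255))>0
E
python3 - <<'E'
from h import *
f=cv2.imread("pics/w1.png");C=get_calibration("wrist")
print("red",circ("wrist",red(f),12,C)); m=brass(f);m[:,:200]=0;m[:,320:]=0;m[220:]=0
print("brass",circ("wrist",m,40,C),ray_plane("wrist",(264,184),106,C))
t=cv2.imread("pics/top0.png");m=red(t);m[:,:190]=0;m[:,250:]=0;print("top red",circ("top",m,12)); 
m=brass(t);m[:,:190]=0;m[:,250:]=0;m[:190]=0;m[250:]=0;print("top brass",circ("top",m,40))
cv2.imwrite("pics/c1.png",cv2.resize(f[130:230,210:320],None,fx=6,fy=6,interpolation=cv2.INTER_CUBIC))
E
```

```text
red [524.4 109.2  73.1]
brass [521.9 109.9  20.3] [525.48560527 109.08084653 106.        ]
top red [523.2 105.5  71.5]
top brass [522.9 104.7  19.3]
```

View pics/c1.png

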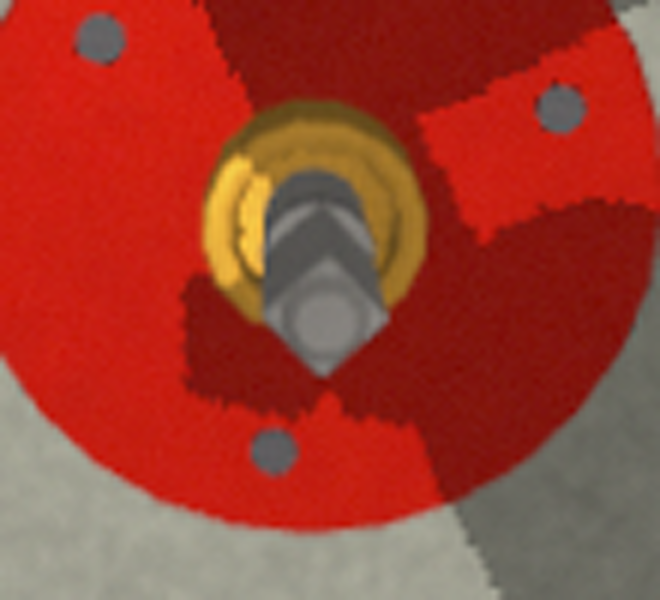

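Emit:
servo_tool([
  [85,[-28,-55,0],[0,0,0]],
  [85,[-28,-55,0],[0,0,0]],
  [85,[-28,-55,0],[0,0,0]],
  [85,[-28,-55,0],[0,0,0]],
  [85,[0,0,30],[0,0,0]],
  [85,[0,0,30],[0,0,0]],
  [85,[0,0,30],[0,0,0]],
  [85,[0,0,0],[0,0,0]],
])

```text
clock: 3.65
eef_pos: [549.8, -143.6, 139.5]
tcp_rot: [-3.141, -0.004, 2.8]
contact_force: [0.2, 0.1, 0.2]
opening: 0.99
```

Run:
```python
from h import *
st()
C=get_calibration("wrist")
f=grab_frame("wrist");cv2.imwrite("pics/w2.png",f)
for b in boxes_of("wrist","sleeve_mid"): print(b["conf"],w("wrist",b["centre"],C["world_to_cam"]))
for b in trace("wrist","sleeve_mid"):
    if b["mask"].any(): print(b["conf"],b["mask"].sum(),circ("wrist",b["mask"],24,C),circ("wrist",b["mask"],12,C))
```

```text
{'clock': 3.65, 'qpos': [-0.258, 0.373, 1.834, 0.0, 0.939, -1.487], 'eef_pos': [549.826, -143.647, 139.451], 'tcp_rot': [-3.141, -0.004, 2.8], 'contact_force': [0.167, 0.117, 0.227], 'opening': 0.99}
0.79 [ 451.26355579 -131.06134729   22.60887417    1.        ]
0.69 [532.29424532 -62.06174143  13.75326892   1.        ]
0.66 [ 585.18926014 -228.05013826   14.36932683    1.        ]
0.62 [ 550.30449521 -144.70014737   22.68270132    1.        ]
0.97 955 [531.2 -60.3  17.1] [533.4 -57.6  17.9]
0.95 845 [ 578.3 -224.1   17.9] [ 582.8 -229.    18.7]
0.6 1865 [ 550.  -142.5   24. ] [ 553.2 -143.5   25.1]
```

View pics/w2.png

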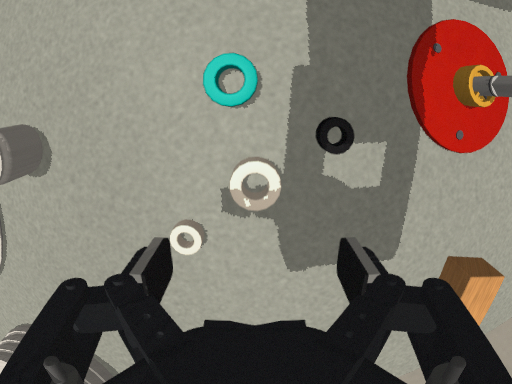

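The large white sleeve is at (256,185), almost straight under the tool, with the black ring at (335,134) and the small white ring at (186,239) clear of the fingers. I descend and grip.

Emit:
servo_tool([
  [85,[0,0,40],[0,0,0]],
  [85,[0,0,40],[0,0,0]],
  [85,[0,0,30],[0,0,0]],
  [85,[0,0,20],[0,0,0]],
  [85,[0,0,5],[0,0,0]],
  [85,[0,0,0],[0,0,0]],
])

```text
clock: 4.55
eef_pos: [552.3, -144.8, 7.3]
tcp_rot: [3.141, 0.001, 2.799]
contact_force: [0.1, -0.2, 0.6]
opening: 0.999
```

Emit:
servo_tool([
  [40,[0,0,0],[0,0,0]],
  [40,[0,0,0],[0,0,0]],
  [40,[0,0,0],[0,0,0]],
  [40,[0,0,0],[0,0,0]],
  [40,[0,0,0],[0,0,0]],
  [40,[0,0,0],[0,0,0]],
])

```text
clock: 5.3
eef_pos: [552.0, -145.0, 7.6]
tcp_rot: [3.142, 0.001, 2.799]
contact_force: [-2.0, 0.5, 9.9]
opening: 0.547
```

Run:
```python
from h import *
st()
C=get_calibration("wrist")
f=grab_frame("wrist");cv2.imwrite("pics/w3.png",f)
for b in trace("wrist","sleeve_mid"):
    if b["mask"].any(): print(b["conf"],b["mask"].sum(),circ("wrist",b["mask"],24,C))
```

```text
{'clock': 5.3, 'qpos': [-0.259, 0.57, 1.895, -0.0, 0.675, -1.487], 'eef_pos': [552.022, -144.951, 7.559], 'tcp_rot': [3.142, 0.001, 2.799], 'contact_force': [-1.951, 0.486, 9.945], 'opening': 0.547}
0.95 396 [ 583.8 -223.5    9.8]
0.85 6659 [ 548.3 -143.    25. ]
0.79 7258 [ 455.2 -131.5   23.2]
0.63 3404 [529.1 -62.7  17.7]
0.28 1290 [747.6 111.5  97.9]
```

View pics/w3.png

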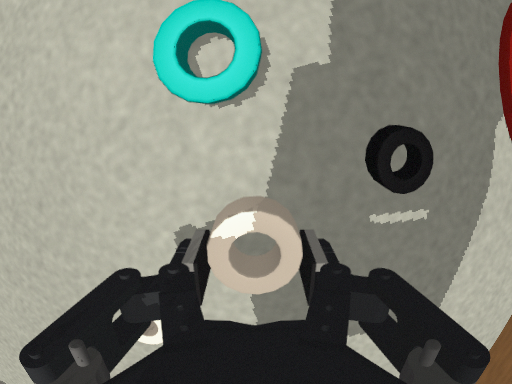

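The sleeve is held between the fingers, centred at (255,250). I lift it and go near the spindle, set off along tool +x so the camera can see the spindle top.

Emit:
servo_tool([
  [40,[0,0,-20],[0,0,0]],
  [40,[0,0,-50],[0,0,0]],
  [40,[0,0,-50],[0,0,0]],
  [40,[0,0,-30],[0,0,0]],
  [40,[27,38,0],[0,0,0]],
  [40,[27,38,0],[0,0,0]],
  [40,[27,38,0],[0,0,0]],
  [40,[27,38,0],[0,0,0]],
])

```text
clock: 6.4
eef_pos: [500.3, 36.0, 156.8]
tcp_rot: [3.141, 0.001, 2.798]
contact_force: [0.9, -0.1, -0.9]
opening: 0.544
```

Emit:
servo_tool([
  [40,[27,38,0],[0,0,0]],
  [40,[27,38,0],[0,0,0]],
  [40,[0,0,0],[0,0,0]],
  [40,[0,0,0],[0,0,0]],
])

```text
clock: 6.9
eef_pos: [475.6, 124.3, 156.6]
tcp_rot: [-3.142, 0.001, 2.8]
contact_force: [-0.2, -1.0, -0.9]
opening: 0.547
```

Run:
```python
from h import *
st()
C=get_calibration("wrist");print("cam",np.linalg.inv(C["world_to_cam"])[:3,3])
f=grab_frame("wrist");cv2.imwrite("pics/w4.png",f)
print("red",circ("wrist",red(f),12,C));m=brass(f);m[:,:150]=0;m[250:]=0;m[:,400:]=0
print("brass",circ("wrist",m,40,C))
for t in("sleeve_mid","spindle_top"):
  for b in trace("wrist",t):
    if b["mask"].any(): print(t,b["conf"],b["mask"].sum(),np.argwhere(b["mask"]).mean(0)[::-1])
```

```text
{'clock': 6.9, 'qpos': [0.253, 0.239, 1.985, -0.0, 0.917, -0.976], 'eef_pos': [475.583, 124.295, 156.553], 'tcp_rot': [-3.142, 0.001, 2.8], 'contact_force': [-0.157, -0.974, -0.939], 'opening': 0.547}
cam [407.46999642 149.21583059 299.49698364]
red [520.  110.1  69.7]
brass [527.   92.8   5.9]
sleeve_mid 0.75 1165 [ 56.78626609 228.81974249]
sleeve_mid 0.51 110 [ 58.21818182 311.74545455]
spindle_top 0.84 518 [255.22972973 243.42277992]
```

View pics/w4.png

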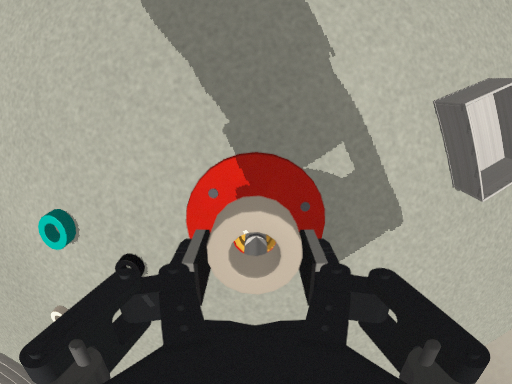

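Through the held sleeve's bore I see the spindle top at (256,243), in the same column as the sleeve centre (255). I move back over the spindle for a clear view.

Emit:
servo_tool([
  [40,[-25,0,0],[0,0,0]],
  [40,[-25,0,0],[0,0,0]],
  [40,[0,0,0],[0,0,0]],
  [40,[0,0,0],[0,0,0]],
])

```text
clock: 7.55
eef_pos: [521.8, 107.0, 155.9]
tcp_rot: [-3.141, -0.001, 2.797]
contact_force: [-0.4, 0.2, -1.4]
opening: 0.546
```

Run:
```python
from h import *
st()
C=get_calibration("wrist");print("cam",np.linalg.inv(C["world_to_cam"])[:3,3])
f=grab_frame("wrist");cv2.imwrite("pics/w5.png",f)
print("red",circ("wrist",red(f),12,C));m=brass(f);m[:,:150]=0;m[250:]=0;m[:,400:]=0
print("brass",circ("wrist",m,40,C))
for t in ("spindle_top",):
  for b in trace("wrist",t):
    if b["mask"].any(): print(t,b["conf"],b["mask"].sum(),np.argwhere(b["mask"]).mean(0)[::-1])
cv2.imwrite("pics/c5.png",cv2.resize(f[80:310,180:330],None,fx=2.6,fy=2.6,interpolation=cv2.INTER_CUBIC))
```

```text
{'clock': 7.55, 'qpos': [0.199, 0.3, 1.9, 0.0, 0.943, -1.027], 'eef_pos': [521.759, 107.003, 155.927], 'tcp_rot': [-3.141, -0.001, 2.797], 'contact_force': [-0.41, 0.211, -1.363], 'opening': 0.546}
cam [453.97999718 132.0801844  299.01476856]
red [522.6 109.2  71.6]
brass [520.5 109.8  20. ]
spindle_top 0.84 419 [256.90214797 186.17422434]
```

View pics/c5.png

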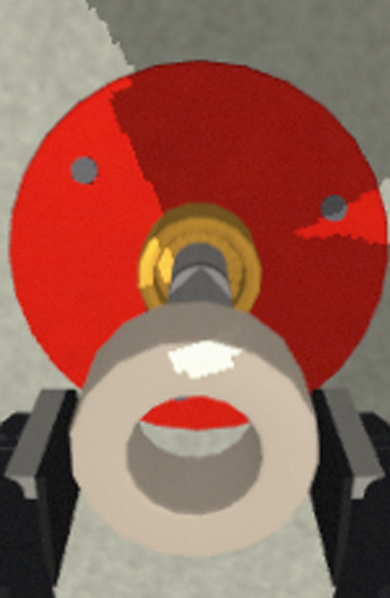

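Run:
```python
from h import *
from scipy.optimize import least_squares
C=get_calibration("wrist");s=sense()
tcp=np.array(s["eef_pos"]);y=s["tcp_rot"][2];R=np.array([[np.cos(y),np.sin(y)],[np.sin(y),-np.cos(y)]])
P=lambda c,r,z:ray_plane("wrist",(180+c/2.6-.5+.5/2.6,80+r/2.6-.5+.5/2.6),z,C)[:2]
for z in(170,172,174):
    pts=[P(c,r,z) for c,r in((127,450),(263,450),(195,514),(150,403),(240,403),(145,496),(245,496))]
    o=[P(c,r,z) for c,r in((70,440),(320,440),(195,556),(110,530),(280,530))]
    for n,q,r0 in(("bore",pts,12.5),("outer",o,24)):
        k=least_squares(lambda k:np.hypot(*(np.array(q)-k[:2]).T)-k[2],np.r_[tcp[:2],r0]).x
        print(z,n,k.round(1),"tool",((k[:2]-tcp[:2])@R).round(1))
# project: red arc fixed radius
f=cv2.imread("pics/w5.png");m=red(f)
c=max(cv2.findContours(m.astype(np.uint8),0,1)[0],key=cv2.contourArea)[:,0]
c=c[(c[:,1]<215)];Q=np.array([ray_plane("wrist",p,12,C)[:2] for p in c])
Q=Q[np.hypot(*(Q-[523,109]).T)>65]
k=least_squares(lambda k:np.hypot(*(Q-k[:2]).T)-k[2],[523,109,75],loss="soft_l1").x;print("disc",k.round(1),"tool",((k[:2]-tcp[:2])@R).round(1),len(Q))
a=ray_plane("wrist",(180+200/2.6,80+268/2.6),62,C);print("transition tip z62",a)
tw1=np.array([519.52,100.16]);print("w1 tool",((np.array([524.4,109.2])-tw1)@R).round(1))
```

```text
170 bore [522.  108.2  13.4] tool [-0.1  0.8]
170 outer [522.4 108.   24.1] tool [-0.5  0.8]
172 bore [520.9 108.6  13.2] tool [1.1 0.8]
172 outer [521.4 108.4  23.7] tool [0.6 0.8]
174 bore [519.9 108.9  13. ] tool [2.2 0.8]
174 outer [520.3 108.8  23.3] tool [1.7 0.8]
disc [524.2 109.   73.2] tool [-1.9  2.3] 283
transition tip z62 [516.36262701 112.24057482  62.        ]
w1 tool [-1.6 10.2]
```

Disc axis relative to the held sleeve is about x −2.3, y +1.5 in tool axes. I correct and lower, watching the force.

Emit:
servo_tool([
  [40,[-2.5,1.5,0],[0,0,0]],
  [40,[0,0,20],[0,0,0]],
  [40,[0,0,15],[0,0,0]],
  [40,[0,0,5],[0,0,0]],
  [40,[0,0,4],[0,0,0]],
  [40,[0,0,4],[0,0,0]],
  [40,[0,0,0],[0,0,0]],
])

```text
clock: 8.52
eef_pos: [525.4, 108.2, 108.3]
tcp_rot: [3.142, -0.0, 2.799]
contact_force: [-0.2, 0.4, -0.1]
opening: 0.548
```

Emit:
servo_tool([
  [40,[0,0,5],[0,0,0]],
  [40,[0,0,5],[0,0,0]],
  [40,[0,0,0],[0,0,0]],
])

```text
clock: 8.9
eef_pos: [525.1, 108.1, 97.8]
tcp_rot: [-3.141, -0.001, 2.799]
contact_force: [-0.3, -0.1, -0.6]
opening: 0.547
```

Run:
```python
from h import *
f=grab_frame("wrist");s=grab_frame("side")
a=cv2.resize(f[150:310,170:340],(510,480));b=cv2.resize(s[140:240,150:260],(528,480),interpolation=cv2.INTER_CUBIC)
cv2.imwrite("pics/c6.png",cv2.resize(np.hstack([a,b]),(800,370)))
```

```text
(no output)
```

View pics/c6.png

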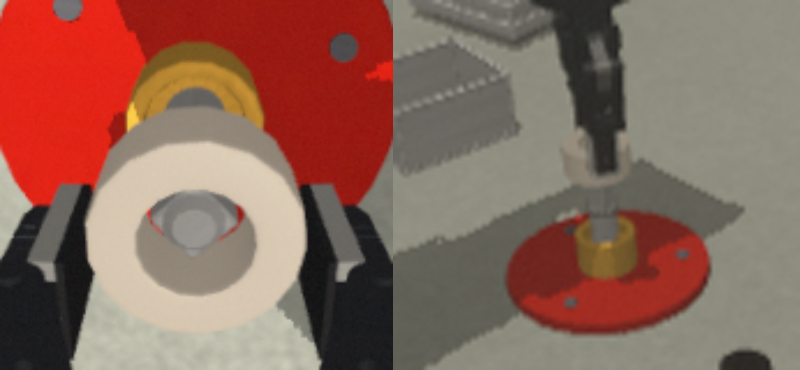

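The wrist view (left) shows the spindle top inside the bore at (193,225). The side view (right) shows the sleeve threaded on. I keep lowering.

Emit:
servo_tool([
  [40,[0,0,10],[0,0,0]],
  [40,[0,0,10],[0,0,0]],
  [40,[0,0,10],[0,0,0]],
  [40,[0,0,10],[0,0,0]],
  [40,[0,0,5],[0,0,0]],
  [40,[0,0,2],[0,0,0]],
  [40,[0,0,0],[0,0,0]],
])

```text
clock: 9.88
eef_pos: [525.5, 108.2, 51.3]
tcp_rot: [3.142, 0.0, 2.799]
contact_force: [-0.3, 0.4, -0.4]
opening: 0.544
```

Emit:
servo_tool([
  [40,[0,0,2],[0,0,0]],
  [40,[0,0,1],[0,0,0]],
  [40,[0,0,0],[0,0,0]],
])

```text
clock: 10.25
eef_pos: [525.4, 108.2, 48.3]
tcp_rot: [3.142, -0.0, 2.799]
contact_force: [0.0, -0.5, -0.4]
opening: 0.542
```

Emit:
servo_tool([
  [40,[0,0,1],[0,0,0]],
  [40,[0,0,0],[0,0,0]],
  [40,[0,0,0.5],[0,0,0]],
  [40,[0,0,0],[0,0,0]],
])

```text
clock: 10.75
eef_pos: [525.6, 108.2, 47.6]
tcp_rot: [3.141, 0.0, 2.799]
contact_force: [-4.0, 0.5, 12.0]
opening: 0.546
```

Seated: a 12 N push at z 47.6. I release, rise 22 mm and turn 45° clockwise to line up with the flats.

Emit:
servo_tool([
  [60,[0,0,0],[0,0,0]],
  [70,[0,0,0],[0,0,0]],
  [70,[0,0,0],[0,0,0]],
  [70,[0,0,-5],[0,0,0]],
  [70,[0,0,-10],[0,0,0]],
  [70,[0,0,-8],[0,0,0]],
  [70,[0,0,0],[0,0,0]],
])

```text
clock: 11.62
eef_pos: [526.1, 108.3, 70.8]
tcp_rot: [3.141, 0.002, 2.799]
contact_force: [0.6, 0.5, 0.4]
opening: 0.818
```

Emit:
servo_tool([
  [70,[0,0,0],[0,0,9]],
  [70,[0,0,0],[0,0,9]],
  [70,[0,0,0],[0,0,9]],
  [70,[0,0,0],[0,0,9]],
  [70,[0,0,0],[0,0,9]],
  [70,[0,0,0],[0,0,0]],
])

```text
clock: 12.38
eef_pos: [525.4, 108.2, 69.7]
tcp_rot: [-3.141, -0.0, 2.014]
contact_force: [0.5, -0.4, -0.0]
opening: 0.82
```

Run:
```python
from h import *
st()
f=grab_frame("wrist");s=grab_frame("side");cv2.imwrite("pics/w7.png",f);cv2.imwrite("pics/s7.png",s)
a=f[100:340,130:380];a=cv2.resize(a,(500,480));b=cv2.resize(s[140:240,150:260],(528,480),interpolation=cv2.INTER_CUBIC)
cv2.imwrite("pics/c7.png",cv2.resize(np.hstack([a,b]),(800,374)))
```

```text
{'clock': 12.375, 'qpos': [0.2, 0.431, 1.948, -0.0, 0.763, -0.243], 'eef_pos': [525.36, 108.156, 69.694], 'tcp_rot': [-3.141, -0.0, 2.014], 'contact_force': [0.46, -0.414, -0.044], 'opening': 0.82}
```

View pics/c7.png

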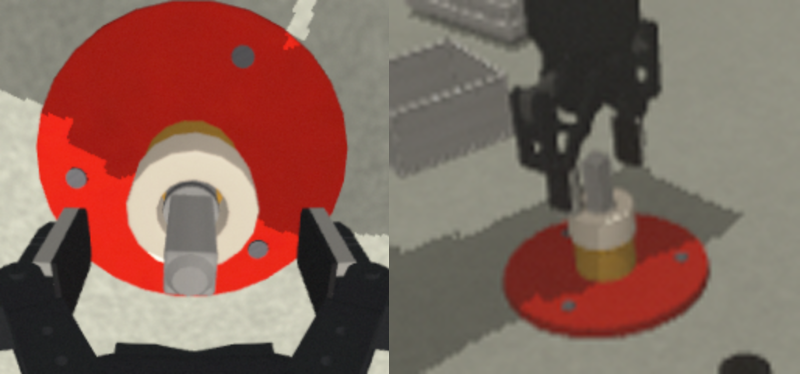

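The sleeve sits flat on the boss and the spindle flats are parallel to the pads. I close loosely to 17 mm and take a reference picture.

Emit:
servo_tool([
  [17,[0,0,0],[0,0,0]],
  [17,[0,0,0],[0,0,0]],
  [17,[0,0,0],[0,0,0]],
  [17,[0,0,0],[0,0,0]],
  [17,[0,0,0],[0,0,0]],
  [17,[0,0,0],[0,0,0]],
  [17,[0,0,0],[0,0,0]],
  [17,[0,0,0],[0,0,0]],
], force=20)

```text
clock: 13.48
eef_pos: [525.0, 108.1, 69.7]
tcp_rot: [-3.141, -0.0, 2.013]
contact_force: [-3.9, -2.4, 0.5]
opening: 0.199
```

```bash
cat >> h.py <<'E'
def look(n,ref=None):
    st();print("torque",np.round(sense()["wrist_torque"],2))
    f=grab_frame("wrist");cv2.imwrite(f"pics/{n}.png",f)
    C=get_calibration("wrist");p=[b["centre"] for b in boxes_of("wrist","spindle_top")][:1]
    print("net",[w("wrist",q,C["world_to_cam"])[:3].round(1) for q in p])
    for r in ref or []:
        g=cv2.imread(f"pics/{r}.png",0);y0,y1,x0,x1=255,295,232,272
        m=cv2.matchTemplate(cv2.cvtColor(f,6)[y0-15:y1+15,x0-15:x1+15],g[y0:y1,x0:x1],cv2.TM_CCOEFF_NORMED)
        _,v,_,l=cv2.minMaxLoc(m);print("shift vs",r,l[0]-15,l[1]-15,round(v,3))
E
python3 -c "
from h import *
look('g0',None)"
```

```text
{'clock': 13.475, 'qpos': [0.2, 0.431, 1.948, -0.0, 0.763, -0.242], 'eef_pos': [525.036, 108.051, 69.657], 'tcp_rot': [-3.141, -0.0, 2.013], 'contact_force': [-3.877, -2.441, 0.542], 'opening': 0.199}
torque [-0.41  0.63  0.  ]
net [array([522.1, 116.1,  92. ])]
```

Emit:
servo_tool([
  [17,[0,0,0],[0,0,-8]],
  [17,[0,0,0],[0,0,-8]],
  [17,[0,0,0],[0,0,-8]],
  [17,[0,0,0],[0,0,0]],
])

```text
clock: 14.08
eef_pos: [524.5, 108.1, 69.5]
tcp_rot: [-3.14, -0.001, 2.434]
contact_force: [-5.1, -1.4, 1.0]
opening: 0.204
```

```bash
python3 -c "
from h import *
look('g1',['g0'])"
```

```text
{'clock': 14.075, 'qpos': [0.2, 0.431, 1.949, 0.0, 0.764, -0.663], 'eef_pos': [524.489, 108.117, 69.507], 'tcp_rot': [-3.14, -0.001, 2.434], 'contact_force': [-5.091, -1.405, 1.038], 'opening': 0.204}
torque [-0.26  0.76 -0.1 ]
net [array([522.4, 112. ,  95.9])]
shift vs g0 1 0 0.953
```

Emit:
servo_tool([
  [17,[0.7,-1,0],[0,0,0]],
  [17,[0,0,0],[0,0,-8]],
  [17,[0,0,0],[0,0,-8]],
  [17,[0,0,0],[0,0,0]],
])

```text
clock: 14.68
eef_pos: [524.9, 108.0, 69.9]
tcp_rot: [3.141, 0.001, 2.711]
contact_force: [-0.4, -1.5, 0.2]
opening: 0.2
```

```bash
python3 -c "
from h import *
look('g2',['g0','g1'])"
```

```text
{'clock': 14.675, 'qpos': [0.2, 0.429, 1.95, 0.0, 0.761, -0.94], 'eef_pos': [524.93, 108.025, 69.915], 'tcp_rot': [3.141, 0.001, 2.711], 'contact_force': [-0.416, -1.517, 0.2], 'opening': 0.2}
torque [-0.16  0.07  0.01]
net [array([520.1, 110.4,  90.1])]
shift vs g0 1 -1 0.809
shift vs g1 0 -14 0.809
```

```bash
cat >> h.py <<'E'
def proj(p,C):
    q=(np.array(C["world_to_cam"])@np.r_[p,1])[:3];r=np.hypot(q[0],q[1]);t=np.arctan2(r,q[2]);K=C["intrinsics"]
    return K[0][0]*t*q[0]/r+K[0][2],K[1][1]*t*q[1]/r+K[1][2]
E
python3 - <<'E'
from h import *
C=get_calibration("wrist")
for z in(106,100,94):print(z,np.round(proj((524.3,108,z),C),1))
for n in("g0","g1","g2"):
    f=cv2.imread(f"pics/{n}.png",0); print(n,"col",f[225:310:2,246:258].mean(1).astype(int).tolist())
g=cv2.imread("pics/g0.png",0)
for n in("g1","g2"):
  f=cv2.imread(f"pics/{n}.png",0)
  m=cv2.matchTemplate(f[225:325,225:280],g[265:295,238:266],cv2.TM_CCOEFF_NORMED)
  print(n,[(dy,round(float(m[40+dy].max()),2)) for dy in range(-20,8,2)])
cv2.imwrite("pics/c8.png",np.hstack([cv2.resize(cv2.imread(f"pics/{n}.png")[200:310,210:295],(255*1,330)) for n in("g0","g1","g2")]))
E
```

```text
106 [252.2 278.6]
100 [252.3 271.2]
94 [252.3 264.2]
g0 col [131, 116, 116, 116, 116, 116, 117, 117, 117, 117, 117, 117, 117, 117, 117, 118, 118, 118, 135, 153, 147, 147, 146, 154, 163, 163, 163, 163, 163, 163, 163, 163, 152, 212, 211, 213, 213, 211, 209, 209, 207, 205, 206]
g1 col [131, 109, 109, 110, 109, 110, 110, 110, 110, 110, 110, 110, 110, 110, 110, 110, 110, 110, 124, 149, 138, 138, 139, 141, 155, 158, 158, 158, 158, 158, 158, 157, 146, 204, 210, 204, 201, 199, 198, 201, 203, 197, 195]
g2 col [110, 109, 109, 110, 109, 109, 109, 110, 109, 109, 109, 110, 110, 110, 122, 145, 136, 136, 136, 144, 155, 158, 158, 158, 158, 157, 158, 155, 126, 96, 96, 95, 167, 197, 196, 198, 197, 201, 204, 202, 204, 204, 203]
g1 [(-20, 0.53), (-18, 0.54), (-16, 0.53), (-14, 0.5), (-12, 0.47), (-10, 0.44), (-8, 0.39), (-6, 0.32), (-4, 0.34), (-2, 0.68), (0, 0.97), (2, 0.83), (4, 0.67), (6, 0.57)]
g2 [(-20, 0.46), (-18, 0.43), (-16, 0.38), (-14, 0.3), (-12, 0.12), (-10, 0.0), (-8, -0.04), (-6, -0.01), (-4, 0.21), (-2, 0.5), (0, 0.58), (2, 0.5), (4, 0.47), (6, 0.43)]
```

The spindle-top edge moved up 8 px between g1 and g2, and 7.4 px was predicted for 6 mm, so it dropped at tool yaw ~2.5–2.7. Now I turn forward: 206°, regrip half a turn back, then 154° more.

Emit:
servo_tool([
  [17,[0,0,0],[0,0,10]],
  [17,[0,0,0],[0,0,10]],
  [17,[0,0,0],[0,0,10]],
  [17,[0,0,0],[0,0,10]],
  [17,[0,0,0],[0,0,10]],
  [17,[0,0,0],[0,0,10]],
  [17,[0,0,0],[0,0,10]],
  [17,[0,0,0],[0,0,10]],
])

```text
clock: 15.78
eef_pos: [524.1, 107.8, 69.6]
tcp_rot: [-3.141, 0.0, 1.307]
contact_force: [-0.8, -1.4, -2.5]
opening: 0.199
```

```bash
cat >> h.py <<'E'
def prof(n):
    st();print("torque",np.round(sense()["wrist_torque"],2))
    f=grab_frame("wrist");cv2.imwrite(f"pics/{n}.png",f);C=get_calibration("wrist")
    print([(z,round(proj((524.3,108,z),C)[1])) for z in(100,97,94)])
    print("col",f[225:310:2,246:258].mean((1,2)).astype(int).tolist())
E
python3 -c "
from h import *
prof('g3')"
```

```text
{'clock': 15.775, 'qpos': [0.2, 0.43, 1.951, -0.0, 0.762, 0.464], 'eef_pos': [524.118, 107.759, 69.571], 'tcp_rot': [-3.141, 0.0, 1.307], 'contact_force': [-0.804, -1.378, -2.481], 'opening': 0.199}
torque [-0.22  0.15  0.01]
[(100, 274), (97, 271), (94, 267)]
col [120, 120, 121, 120, 120, 121, 121, 121, 121, 121, 121, 121, 121, 121, 126, 153, 150, 149, 149, 152, 160, 162, 161, 162, 161, 161, 161, 157, 145, 104, 102, 103, 103, 207, 208, 207, 206, 206, 206, 206, 208, 206, 204]
```

Emit:
servo_tool([
  [17,[0,0,0],[0,0,10]],
  [17,[0,0,0],[0,0,10]],
  [17,[0,0,0],[0,0,10]],
  [17,[0,0,0],[0,0,10]],
  [17,[0,0,0],[0,0,10]],
  [17,[0,0,0],[0,0,10]],
  [17,[0,0,0],[0,0,10]],
  [17,[0,0,0],[0,0,10]],
])

```text
clock: 16.82
eef_pos: [524.4, 108.0, 69.7]
tcp_rot: [-3.141, -0.0, -0.086]
contact_force: [-0.1, -1.0, -3.5]
opening: 0.198
```

Emit:
servo_tool([
  [17,[0,0,0],[0,0,10]],
  [17,[0,0,0],[0,0,10]],
  [17,[0,0,0],[0,0,10]],
  [17,[0,0,0],[0,0,10]],
  [17,[0,0,0],[0,0,6]],
  [17,[0,0,0],[0,0,0]],
  [17,[0,0,0],[0,0,0]],
])

```text
clock: 17.7
eef_pos: [524.3, 107.9, 69.8]
tcp_rot: [-3.141, -0.0, -0.881]
contact_force: [-1.7, -0.6, -1.7]
opening: 0.201
```

```bash
python3 -c "
from h import *
prof('g4')"
```

```text
{'clock': 17.7, 'qpos': [0.2, 0.429, 1.951, 0.0, 0.762, 2.652], 'eef_pos': [524.289, 107.931, 69.846], 'tcp_rot': [-3.141, -0.0, -0.881], 'contact_force': [-1.671, -0.603, -1.693], 'opening': 0.201}
torque [-0.11  0.18 -0.01]
[(100, 274), (97, 270), (94, 267)]
col [103, 103, 103, 103, 103, 103, 103, 103, 104, 103, 104, 104, 104, 107, 132, 132, 131, 131, 135, 142, 144, 144, 144, 143, 143, 143, 140, 120, 62, 63, 63, 63, 61, 121, 120, 120, 123, 123, 123, 125, 121, 121, 123]
```

Emit:
servo_tool([
  [45,[0,0,0],[0,0,0]],
  [45,[0,0,0],[0,0,0]],
  [45,[0,0,0],[0,0,0]],
  [45,[0,0,0],[0,0,-10]],
  [45,[0,0,0],[0,0,-10]],
  [45,[0,0,0],[0,0,-10]],
  [45,[0,0,0],[0,0,-10]],
  [45,[0,0,0],[0,0,-10]],
])

```text
clock: 18.75
eef_pos: [524.4, 107.9, 69.8]
tcp_rot: [-3.142, -0.0, -0.005]
contact_force: [-0.2, -0.4, -0.4]
opening: 0.526
```

Emit:
servo_tool([
  [45,[0,0,0],[0,0,-10]],
  [45,[0,0,0],[0,0,-10]],
  [45,[0,0,0],[0,0,-10]],
  [45,[0,0,0],[0,0,-10]],
  [45,[0,0,0],[0,0,-10]],
  [45,[0,0,0],[0,0,-10]],
  [45,[0,0,0],[0,0,-10]],
  [45,[0,0,0],[0,0,-10]],
])

```text
clock: 19.75
eef_pos: [524.4, 107.9, 69.8]
tcp_rot: [3.141, -0.0, 1.391]
contact_force: [-0.1, -1.1, 0.2]
opening: 0.526
```

Emit:
servo_tool([
  [45,[0,0,0],[0,0,-10]],
  [45,[0,0,0],[0,0,-10]],
  [45,[0,0,0],[0,0,-10]],
  [45,[0,0,0],[0,0,-10]],
  [45,[0,0,0],[0,0,-10]],
  [45,[0,0,0],[0,0,0]],
  [45,[0,0,0],[0,0,0]],
])

```text
clock: 20.62
eef_pos: [524.3, 107.9, 69.8]
tcp_rot: [3.141, 0.0, 2.254]
contact_force: [0.5, -0.1, -0.4]
opening: 0.526
```

```bash
python3 -c "
from h import *
prof('g5')
f=cv2.imread('pics/g5.png');cv2.imwrite('pics/c9.png',cv2.resize(f[180:320,150:360],None,fx=3,fy=3))"
```

```text
{'clock': 20.625, 'qpos': [0.2, 0.429, 1.951, 0.0, 0.762, -0.483], 'eef_pos': [524.306, 107.923, 69.816], 'tcp_rot': [3.141, 0.0, 2.254], 'contact_force': [0.517, -0.117, -0.445], 'opening': 0.526}
torque [-0.01 -0.02  0.  ]
[(100, 273), (97, 269), (94, 266)]
col [109, 108, 108, 109, 109, 109, 109, 109, 109, 109, 108, 108, 109, 119, 143, 139, 138, 139, 149, 156, 158, 158, 158, 158, 158, 157, 152, 124, 99, 100, 100, 100, 115, 201, 202, 202, 198, 198, 198, 197, 198, 198, 197]
```

View pics/c9.png

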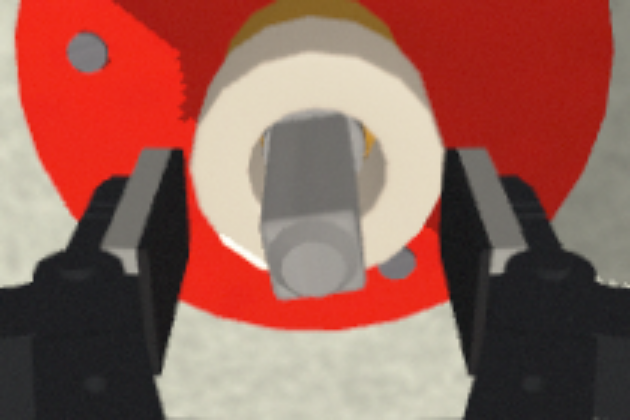

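The sleeve is still flat and the spindle is upright with its flats about 7° behind the pads from slack. I close loosely, turn 155° more, then grip tight.

Emit:
servo_tool([
  [17,[0,0,0],[0,0,0]],
  [17,[0,0,0],[0,0,0]],
  [17,[0,0,0],[0,0,0]],
  [17,[0,0,0],[0,0,0]],
  [17,[0,0,0],[0,0,0]],
  [17,[0,0,0],[0,0,10]],
  [17,[0,0,0],[0,0,10]],
  [17,[0,0,0],[0,0,10]],
])

```text
clock: 21.68
eef_pos: [524.1, 107.9, 69.5]
tcp_rot: [-3.141, 0.0, 1.728]
contact_force: [0.7, 0.6, -3.6]
opening: 0.197
```

Emit:
servo_tool([
  [17,[0,0,0],[0,0,10]],
  [17,[0,0,0],[0,0,10]],
  [17,[0,0,0],[0,0,10]],
  [17,[0,0,0],[0,0,10]],
  [17,[0,0,0],[0,0,10]],
  [17,[0,0,0],[0,0,10]],
  [17,[0,0,0],[0,0,10]],
  [17,[0,0,0],[0,0,10]],
])

```text
clock: 22.68
eef_pos: [523.9, 107.9, 69.4]
tcp_rot: [-3.141, 0.001, 0.332]
contact_force: [0.6, 0.7, -3.6]
opening: 0.197
```

Emit:
servo_tool([
  [17,[0,0,0],[0,0,10]],
  [17,[0,0,0],[0,0,10]],
  [17,[0,0,0],[0,0,10]],
  [17,[0,0,0],[0,0,10]],
  [17,[0,0,0],[0,0,5]],
  [17,[0,0,0],[0,0,0]],
  [17,[0,0,0],[0,0,0]],
])

```text
clock: 23.55
eef_pos: [524.2, 107.9, 69.8]
tcp_rot: [3.142, 0.0, -0.446]
contact_force: [0.5, 1.1, -0.8]
opening: 0.2
```

Emit:
servo_tool([
  [45,[0,0,0],[0,0,0]],
  [45,[0,0,0],[0,0,0]],
  [45,[0,0,0],[0,0,0]],
])

```text
clock: 23.92
eef_pos: [524.3, 107.8, 69.9]
tcp_rot: [-3.142, -0.0, -0.447]
contact_force: [-0.6, 0.3, 0.2]
opening: 0.523
```

```bash
python3 -c "
from h import *
prof('g6')
a,b=cv2.imread('pics/g5.png',0),cv2.imread('pics/g6.png',0)
m=cv2.matchTemplate(b[215:315,215:290],a[248:282,234:272],cv2.TM_CCOEFF_NORMED);_,v,_,l=cv2.minMaxLoc(m);print('shift g5->g6',l[0]-19,l[1]-33,v)
"
```

```text
{'clock': 23.925, 'qpos': [0.2, 0.429, 1.951, -0.0, 0.762, 2.218], 'eef_pos': [524.326, 107.843, 69.867], 'tcp_rot': [-3.142, -0.0, -0.447], 'contact_force': [-0.599, 0.32, 0.181], 'opening': 0.523}
torque [ 0.01 -0.   -0.01]
[(100, 274), (97, 271), (94, 267)]
col [106, 106, 106, 107, 107, 107, 106, 107, 107, 107, 107, 108, 117, 139, 136, 136, 135, 143, 146, 147, 148, 148, 148, 147, 145, 142, 72, 65, 64, 64, 65, 63, 62, 122, 121, 121, 122, 122, 121, 121, 123, 126, 124]
shift g5->g6 0 -2 0.8128016591072083
```

Calibrating image rows on the start picture, the spindle top is now at about 94 mm (12 mm sunk). At g5 it was at about 97, as expected. Final tight grip.

Emit:
servo_tool([
  [10,[0,0,0],[0,0,0]],
  [10,[0,0,0],[0,0,0]],
  [10,[0,0,0],[0,0,0]],
  [10,[0,0,0],[0,0,0]],
  [10,[0,0,0],[0,0,0]],
  [10,[0,0,0],[0,0,0]],
  [10,[0,0,0],[0,0,0]],
  [10,[0,0,0],[0,0,0]],
], force=40)

```text
clock: 24.98
eef_pos: [524.3, 107.9, 69.8]
tcp_rot: [-3.142, -0.0, -0.448]
contact_force: [-0.1, -0.8, 3.1]
opening: 0.174
```

Run:
```python
from h import *
prof('g7')
# side view: spindle/sleeve check
s=grab_frame("side");cv2.imwrite("pics/s8.png",s)
C=get_calibration("side");K=np.array(C["intrinsics"])
for b in boxes_of("side","sleeve_mid"):print(round(b["conf"],2),w("side",b["centre"])[:3].round())
a=cv2.imread("pics/s7.png",0);g=cv2.cvtColor(s,6)
print("sleeve/boss match s7",[round(float(x),3) for x in [cv2.matchTemplate(g[195:215,195:220],a[195:215,195:220],cv2.TM_CCOEFF_NORMED)[0,0]]])
```

```text
{'clock': 24.975, 'qpos': [0.2, 0.429, 1.951, -0.0, 0.762, 2.218], 'eef_pos': [524.315, 107.886, 69.827], 'tcp_rot': [-3.142, -0.0, -0.448], 'contact_force': [-0.081, -0.826, 3.056], 'opening': 0.174}
torque [ 0.07  0.09 -0.07]
[(100, 274), (97, 271), (94, 267)]
col [107, 107, 107, 107, 107, 107, 108, 108, 107, 108, 107, 108, 119, 140, 136, 137, 136, 145, 147, 148, 148, 148, 148, 149, 145, 142, 65, 64, 64, 64, 64, 65, 64, 123, 123, 121, 123, 122, 121, 121, 124, 126, 124]
0.73 [ 447. -138.   21.]
0.63 [529. -67.  15.]
0.6 [ 579. -237.   13.]
0.44 [515.  92.  54.]
sleeve/boss match s7 [0.927]
```

```bash
python3 -c "
from rig import *
print(sign_off())"
```

```text
the job is handed in; nothing more can be done
None
```

The sleeve is on the boss, the spindle has been dropped and turned forward one turn, and I handed the job in at about 25 s with the fingers still gripping it. `sign_off` reported no verdict.

- **Sleeve:** I took the larger white ring, slid it over the spindle and felt it seat with a 12 N push. A later close picture showed it flat. The last side-camera comparison matched the seated picture at 0.93, and the network placed the sleeve there, with a low confidence of 0.44.
- **Drop:** Turning backward about 40° with loose fingers, the spindle top shifted 8 px in the wrist picture. A 6 mm drop should give 7.4 px.
- **Forward turn:** The tool turned 361° in total, with one regrip half a turn back, so I put the spindle at about 6.3 rad, give or take 0.2. That angle is reckoned from the tool's turning.
- **Final grip:** The fingers closed to 14.9 mm on the flats with a 40 N grip setting, and the arm was at rest.

**Weaker checks:** The spindle's sunk depth is an estimate from image rows of about 12 mm. The plain template shifts fell short: 2 px over the last part of the turn, where about 3 px was expected. The wrist and top cameras disagreed by about 4 mm in y; I used the wrist camera, and the sleeve went on without contact force until it seated.

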